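# Lock the solar lamp down with its bar and wing nut

### The arm

A 6-joint arm with a two-finger parallel gripper is mounted at the origin on the work surface. World frame = base frame: x ahead of the robot, y to its left, z up, the work surface at z = 0. Lengths are in mm, angles in rad, forces in N, time in s.
With the tool pointing down it reaches from about 275 to 1000 mm from the base axis. Payload 8.4 kg.
Tool frame: the origin (TCP) lies on the centre line of the jaws, within the pads' length; the fingertips stand env.tip_reach ahead of it and the grasp point (between the pads) lies 2 mm behind it (env.tip_reach is the distance from the TCP to the fingertips, in mm); z points along the fingers, y is the direction in which the jaws open and shut (so a half turn about z gives the same grasp; the last joint's range is limited). The gripper opens to 85 mm and grips with 20 to 120 N. Pads are 22 mm wide; open, the fingers measure 114 mm over their backs; the gripper's body (76 mm by 85 mm) begins 54 mm behind the grasp point. The pads swing forward as they close: fully open they stand 13 mm farther back than shut.
Start: joints at [-1.231, 0.353, 1.633, -0, 1.155, -0.002], TCP at [209.488, -588.849, 248.281] pointing down, gripper open.
Joint ranges: [-2.63, 2.63], [-0.92, 2.1], [0.06, 2.66], [-1.3, 4.44], [0, 2.69], [-3.02, 3.02]. Speed limits (rad/s): [2.22, 2.22, 2.79, 3.14, 3.14, 3.14].

### API

Orientations are given as a unit quaternion [w, x, y, z].
In Python, from bench import env, optics, order gives the robot as it stands. The module is installed in compiled form; this text tells all that it offers.
- The arm moves only by the shell command python3 -m pendant 'ROWS' [FORCE]. ROWS is JSON, a list that holds one entry, the list of rows, each a list of 7 numbers: the turn, a rotation vector about the tool's x, y, z in degrees, then the shift along the tool's x, y, z in m, then the opening in per cent of the stroke, from 0 (shut) to 100 (fully open). A call has 1 to 5 rows; each row is the pose to reach, as a shift and turn from the pose commanded when the call began, along the tool's axes at that moment; what a row does not reach only later rows make up. A row lasts 1/10 s, in which the tool goes at most 50 mm and 8.59 degrees, less where a joint would pass 70% of its speed; a pose out of reach is approached as far as the arm can. A call with a gripper value outside its range is refused whole. The fingers move at their own pace and stop on an object; FORCE is the grip in N (left out, the last holds). Time passes only in rows, so rows that repeat a pose let the fingers close. It gives the time, the measured TCP pose, the force and the opening at its end, in the units of the state.
- env.get_state(): the state, without advancing time (a new reading comes with each control period).
- optics.snapshot(name): name is "side" or "top" or "wrist"; returns the picture (420x560x3 uint8, red, green, blue); there is no depth.
- optics.camera_params(name): a dict with "camera_matrix" (3x3 intrinsics, pixels), "k1" (the pictures are not rectified: a ray, as slopes to the right and down, at radius r is drawn at 1 + k1 r^2 times it, then the intrinsics apply), "R" (3x3) and "t" (3): a world point X has camera coordinates R X + t. Camera axes: x right, y down, z forward; pixel columns grow to the right and rows downward; lengths in mm; the calibration is good to about 2 mm. A picture is of the moment at which its call begins: read the wrist's pose just before it. camera_params takes no time and is no camera call; for the wrist camera it gives the pose at the moment of the call.
- order.job_done(): hands the job in, once; it reports no verdict.
The state is a dict: "time": time; "joints": joint angles; "joint_vel": joint speeds; "joint_torque": joint torques, N m; "position": TCP position; "tcp_rot": TCP orientation; "contact_force": force on the tool from outside, world axes, zero at the start; "wrist_torque": the same for the moment, N m; "width": finger opening in mm.
Only numpy, scipy, OpenCV 4.12 (cv2) and the standard library are available. Lean on these libraries where they do the work, as an engineer would, in place of code of your own. Each camera call takes 0.05 s, during which the arm holds its last target.

### The job

Lock the solar lamp onto its wooden board: with your fingertips push the swinging metal hold-down bar across until it stops against the threaded stud under the wing nut, and after that turn the wing nut clockwise (seen from above) by pushing its wings round, stroke after stroke, until it is fully down and stops. Only push: never pinch the nut or the bar (never press on two opposite sides of either at once), and leave the other things on the table where they are. Finish with the hand clear of everything.

Things in the scene. Friction and masses are not known exactly. Their poses are not given: they have to be found in the camera images.
- board: Wooden board 220 x 250 x 12 mm, fixed, the solar lamp on its far half. Origin on the table under it; own +x points from the near edge (75 mm from the origin) to the lamp, +y left, z up (heights here are above the table). A grey lamp foot (top z = 20 mm) lies under the bar's closed place, x -15 to +40, y -24 to +12 mm.
- lamp_top (a point): Middle of the lamp's front top edge (board x = +40, y = 0, z = 62 mm). The lamp is a grey box 94 mm deep, 190 mm wide, dark solar cells on top, black toggle on its left side. Its front face stands 40 mm behind the nut's axis, so a finger has room at the nut's near side and at its left and right, but not behind it.
- pivot (a point): The bar's pivot axis, on the board's top: board x = 0, y = +80, z = 12 mm
- stud (a point): Foot of the upright threaded steel stud that carries the wing nut: board x = 0, y = -60, z = 12 mm. The stud is 10 mm thick and ends at z = 68 mm
- bar (a joint): Swing angle (rad) of the hold-down bar about its upright pivot: 0 = across the board in front of the lamp (along the board's -y, notch round the stud, against its stop); positive = free end swung towards the board's near edge (-x), at most 1.3. It stays where it is left, friction about 0.08 N m.
- bar_push (a point): Point on the bar's centre line, 62 mm from its pivot, half-way up: a good place to push, on its near side. The bar is plain aluminium, 26 mm wide, reaching 167 mm from the pivot, z = 21 to 36 mm above the table (pivot head to 42 mm).
- bar_near: Near long side of the bar (the face to push to close it); moves with the bar
- bar_far: Far, lamp-facing long side of the bar; moves with the bar. Pressing near and far side together with over 2 N counts as pinching
- nut (a joint): Turn of the wing nut (rad), growing clockwise seen from above: 11.0 = fully down on the bar, at a hard stop; at the start somewhere from 1 to 4.5. It turns easily (0.03 N m) and stays where it is left; it sinks 4 mm a turn.
- nut_mid (a point): On the nut's axis, at mid-height of the side faces of its wings (z about 51 mm when fully down, up to 7 mm more when loose). Own x lies along the two opposite wings, z up. Black plastic: hub 36 mm wide; wings reach 38 mm from the axis, 8 mm thick, their side faces from 10 mm below to 10 mm above this point, a ridge 4 mm higher; the hub's underside is 14 mm below.
- nut_left: Half of the nut on own +y of nut_mid: the +y faces of both wings and half the hub; turns with the nut
- nut_right: Other half of the nut, own -y side. Pressing on both halves at once with over 2 N each counts as pinching; a push on a wing's side face touches only one half
- pencil_tin: Bystander: green plastic pencil tin, 76 mm wide, 95 mm tall, pencils to 150 mm; origin under its centre
- mug: Bystander: stainless steel mug, 76 mm wide, 85 mm tall; origin under its centre
- eraser: Bystander: red eraser 42 x 20 x 12 mm; origin under its centre
- clipboard: Bystander: yellow plastic clipboard with a steel spring clip, 160 x 225 mm; origin under its centre
- screwdriver: Bystander: screwdriver 170 mm long, lying
- matchbox: Bystander: plain cardboard box 56 x 36 x 16 mm; origin under its centre
- jar: Bystander: closed glass jar 68 mm wide, 90 mm tall; origin under its centre

How it is judged:
By the outcome, as a careful person would: the job done as asked, in the order asked, and still so for the second after the job is handed in, with the robot touching nothing.
It also fails if it takes over 67 s, if anything falls off the work surface, if the arm or the gripper's body presses on something with over 40 N, if the wrist force passes 120 N, or if a joint passes its speed limit or range.

## Working session

There is one attempt and no reset: what is moved stays moved. The work goes in short steps, Python scripts to look and compute and a shell command to move; the robot and the scene stay as the last step left them, time stands still between calls to the robot, and variables do not carry over. Pictures are saved under pics/ and viewed, and the job is handed in when it is done.

```bash
mkdir -p pics; ls
python3 - <<'E'
from bench import env, optics, order
import cv2,numpy as np
print(env.get_state(), env.tip_reach)
for n in ("top","side","wrist"):
    p=optics.camera_params(n); print(n,p)
    cv2.imwrite(f"pics/{n}0.png",optics.snapshot(n)[:,:,::-1])
E
```

```text
pics
{'time': 0.0, 'joints': array([-1.23140268e+00,  3.53638258e-01,  1.63412275e+00, -4.12083760e-06,
        1.15516624e+00, -2.36541692e-03]), 'joint_vel': array([-5.52175554e-04, -1.24856905e-03,  1.77197524e-06,  5.13553651e-04,
       -6.87860875e-04,  1.44884513e-03]), 'joint_torque': array([-3.97725589e-04, -6.05260205e+01, -3.42071772e+01, -7.00124315e-05,
        9.46464599e-03, -1.45824191e-05]), 'position': array([ 209.34013577, -588.43754608,  247.57269644]), 'tcp_rot': array([-6.57532548e-04,  9.85435224e-01,  1.70049918e-01, -1.13775916e-04]), 'contact_force': array([-0.29537404,  0.20909776,  0.26041069]), 'wrist_torque': array([0.01006544, 0.00291402, 0.03602205]), 'width': 85.39671737795817} 17.0
top {'camera_matrix': array([[500.89905177,   0.        , 276.17130663],
       [  0.        , 500.89905177, 199.1392743 ],
       [  0.        ,   0.        ,   1.        ]]), 'k1': -0.15981741762081714, 'R': array([[-0.00466469, -0.99996863, -0.00640186],
       [-0.99286899,  0.00539398, -0.1190885 ],
       [ 0.11911929,  0.0058007 , -0.992863  ]]), 't': array([  15.17
[... 171 characters left out ...]
 [  0.        ,   0.        ,   1.        ]]), 'k1': 0.05309288148206332, 'R': array([[-0.80662579, -0.59105706,  0.00252557],
       [-0.46367822,  0.63012827, -0.622849  ],
       [ 0.36654787, -0.50357712, -0.782338  ]]), 't': array([ 404.94833021,  277.1439705 , 1234.02518481])}
wrist {'camera_matrix': array([[331.36207306,   0.        , 278.29399778],
       [  0.        , 331.36207306, 210.34122598],
       [  0.        ,   0.        ,   1.        ]]), 'k1': -0.04183614339872994, 'R': array([[ 0.33440737, -0.94242779, -0.00125795],
       [-0.89368879, -0.31753615,  0.31700338],
       [-0.29915224, -0.10488405, -0.94842357]]), 't': array([-623.5833601 ,  -40.38449053,  381.09967938])}
```

View pics/top0.png

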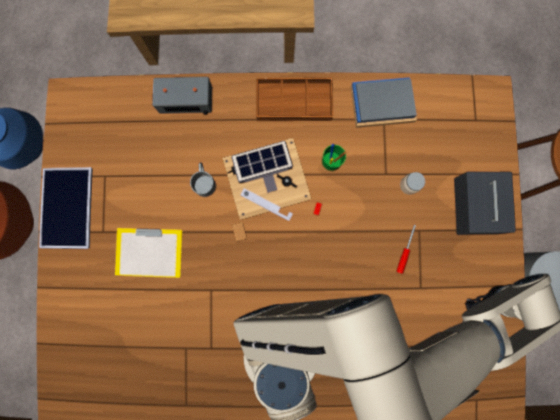

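View pics/side0.png

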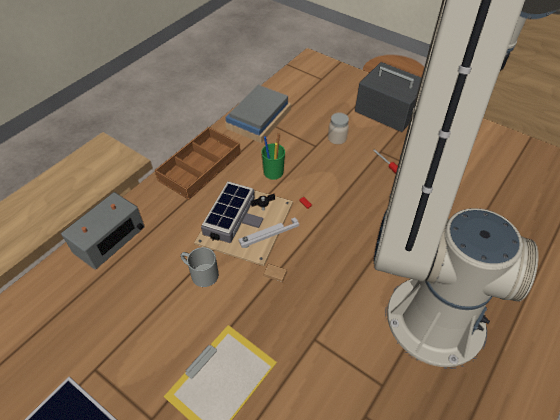

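View pics/wrist0.png

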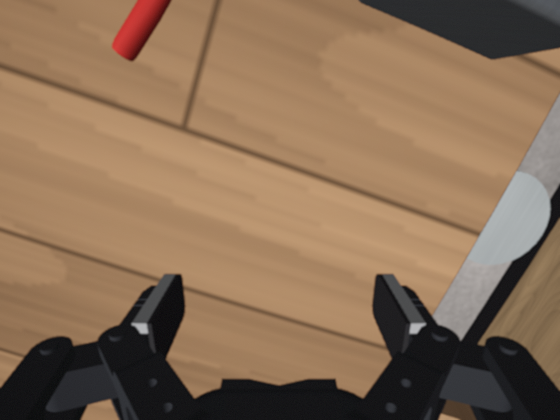

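```bash
cat > h.py <<'E'
from bench import env, optics, order
import cv2,numpy as np
from scipy.spatial.transform import Rotation as Rn
def ray(p,uv):
    K=p["camera_matrix"];k=p["k1"]
    d=np.array([(uv[0]-K[0,2])/K[0,0],(uv[1]-K[1,2])/K[1,1]])
    s=d.copy()
    for _ in range(30): s=d/(1+k*(s@s))
    R=np.array(p["R"]); return -R.T@p["t"], R.T@np.array([s[0],s[1],1])
def onz(p,uv,z):
    c,d=ray(p,uv); return c+d*(z-c[2])/d[2]
def two(p1,u1,p2,u2):
    c1,d1=ray(p1,u1);c2,d2=ray(p2,u2)
    A=np.c_[d1,-d2];s=np.linalg.lstsq(A,c2-c1,rcond=None)[0]
    a=c1+d1*s[0];b=c2+d2*s[1];return (a+b)/2,np.linalg.norm(a-b)
def px(p,X):
    x=np.array(p["R"])@X+p["t"];s=x[:2]/x[2];s=s*(1+p["k1"]*(s@s));K=p["camera_matrix"]
    return np.array([K[0,0]*s[0]+K[0,2],K[1,1]*s[1]+K[1,2]])
def pose():
    s=env.get_state();w,x,y,z=s["tcp_rot"];return s["position"],Rn.from_quat([x,y,z,w]).as_matrix(),s
E
python3 - <<'E'
import cv2
a=cv2.imread("pics/top0.png");cv2.imwrite("pics/top0c.png",cv2.resize(a[125:250,200:340],None,fx=5,fy=5,interpolation=cv2.INTER_CUBIC)[:600])
a=cv2.imread("pics/side0.png");cv2.imwrite("pics/side0c.png",cv2.resize(a[165:285,180:320],None,fx=5,fy=5,interpolation=cv2.INTER_CUBIC))
E
```

```text
(no output)
```

View pics/top0c.png

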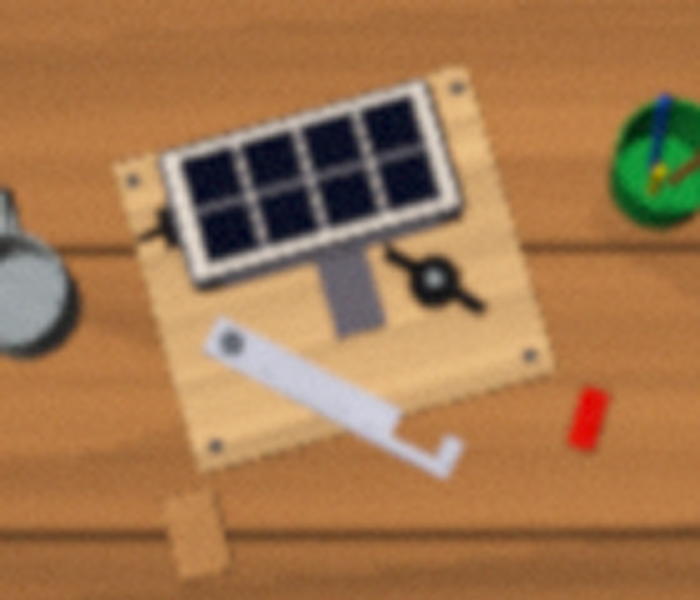

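View pics/side0c.png

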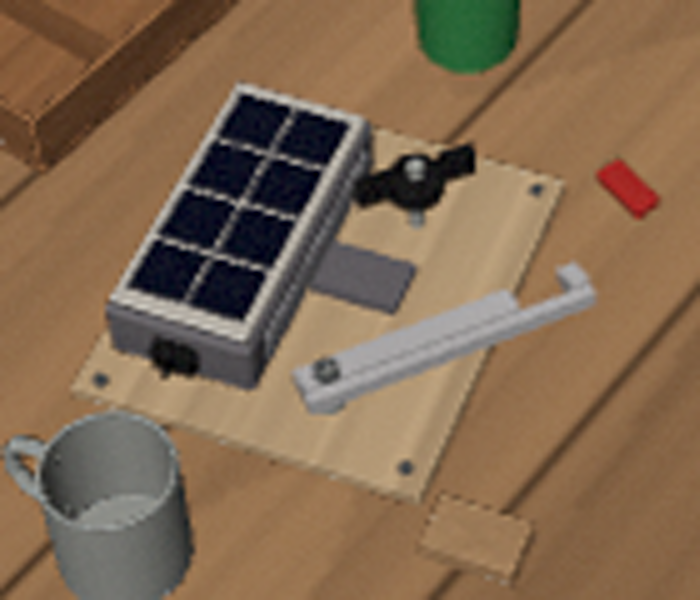

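Run:
```python
from h import *
pt=optics.camera_params("top");ps=optics.camera_params("side")
f=lambda u,o:((u[0]+.5)/5-.5+o[0],(u[1]+.5)/5-.5+o[1])
T=(200,125);S=(180,165)
C=[onz(pt,f(u,T),12)[:2] for u in [(114,160),(466,68),(553,370),(200,470)]]
Cs=[onz(ps,f(u,S),12)[:2] for u in [(73,390),(565,183),(420,500)]]
for c in C:print("top FL,FR,NR,NL",c)
for c in Cs:print("side FL,NR,NL",c)
C=np.array(C)
B=np.array([[145,125],[145,-125],[-75,-125],[-75,125]],float)
print(np.linalg.norm(C-np.roll(C,1,0),axis=1))
# rigid fit
bm=B.mean(0);cm=C.mean(0);U,_,V=np.linalg.svd((B-bm).T@(C-cm));R=(U@V).T
th=np.arctan2(R[1,0],R[0,0]);o=cm-R@bm;print("th",np.degrees(th),"o",o)
g=lambda x,y:o+R@[x,y]
print("pivot",g(0,80),onz(pt,f((231,343),T),42), two(pt,f((231,343),T),ps,f((326,370),S)))
print("stud",g(0,-60),onz(pt,f((435,279),T),68), two(pt,f((435,279),T),ps,f((415,167),S)))
piv=np.array(g(0,80))
tip=onz(pt,f((432,478),T),36)[:2]
print("bar end",tip)
for u in [(212,358),(440,479)]:
  q=R.T@(onz(pt,f(u,T),36)[:2]-o); print("bar near edge in board",q)
for u in [(390,254),(484,306)]:
  q=R.T@(onz(pt,f(u,T),65)[:2]-o); print("wing tips board",q)
```

```text
top FL,FR,NR,NL [672.58339077 195.32582902]
top FL,FR,NR,NL [735.11681607 -45.20494304]
top FL,FR,NR,NL [ 526.70021751 -101.82848731]
top FL,FR,NR,NL [460.45890635 135.55184625]
side FL,NR,NL [666.59785788 197.59947595]
side FL,NR,NL [ 526.5170505 -101.1832747]
side FL,NR,NL [457.66644447 137.87218403]
[220.38540311 248.52662148 215.9715359  246.44945539]
th 15.251050197066606 o [564.94744509  36.75434979]
pivot [543.90353322 113.93694999] [542.24296341 112.92083124  42.        ] (array([542.98554814, 113.33639318,  39.29446834]), np.float64(0.8907586977062213))
stud [580.73037899 -21.13260036] [580.21467181 -22.01332329  68.        ] (array([581.37727256, -21.74277583,  64.24408209]), np.float64(1.3035662073156846))
bar end [452.47678291 -19.58036425]
bar near edge in board [-7.30390561 94.42672617]
bar near edge in board [-125.38133982  -29.67097566]
wing tips board [ 23.58988065 -36.96429262]
wing tips board [-26.06006551 -86.90472211]
```

```bash
cat >> h.py <<'E'
TH=np.radians(15.25);O=np.array([565.,36.5])
RB=np.array([[np.cos(TH),-np.sin(TH)],[np.sin(TH),np.cos(TH)]])
def b2w(x,y): return O+RB@[x,y]
def w2b(p): return RB.T@(np.asarray(p)[:2]-O)
def shift(x,y,ztip):  # tool-axis shift (m) to put TCP over board xy with tips at height ztip
    p,R,s=pose(); d=np.r_[b2w(x,y),ztip+env.tip_reach]-p
    return np.round(R.T@d/1000,4)
E
python3 - <<'E'
from h import *
p,R,s=pose();print(p,R.round(3))
w=optics.camera_params("wrist");print("cam in tool",R.T@(-np.array(w["R"]).T@w["t"]-p))
print(shift(-74,65,100), "yaw",np.degrees(np.arctan2(R[1,0],R[0,0])))
pt=optics.camera_params("top")
print("tin",w2b(onz(pt,(333,157),95)),"mug",w2b(onz(pt,(203,184),85)),"match",w2b(onz(pt,(239.5,231.5),16)))
E
```

```text
[ 209.37584042 -588.51687206  247.70614404] [[ 0.942  0.335 -0.   ]
 [ 0.335 -0.942  0.001]
 [-0.    -0.001 -1.   ]]
cam in tool [  81.98844821   -0.6234818  -125.85063955]
[ 0.4757 -0.5399  0.1313] yaw 19.58642794716452
tin [  28.88522172 -224.38839052] mug [ 58.32857286 204.59117658] match [-116.78728081  134.39772878]
```

```bash
python3 -m pendant '[[[0,0,4.34,0.15,-0.16,0,0],[0,0,4.34,0.26,-0.28,0,0],[0,0,4.34,0.34,-0.38,0,0],[0,0,4.34,0.42,-0.48,0,0],[0,0,4.34,0.4757,-0.5399,0,0]]]' 30; python3 -m pendant '[[[0,0,0,0.1,-0.1,0,0],[0,0,0,0.15,-0.15,0,0],[0,0,0,0.2,-0.2,0,0]]]'
python3 - <<'E'
from h import *
print(shift(-74,65,100)); p,R,s=pose();print(p,w2b(p),np.degrees(np.arctan2(R[1,0],R[0,0])))
E
```

```text
time: 0.65
position: [304.5, -355.7, 248.1]
tcp_rot: [-0.0, 0.991, 0.132, 0.0]
contact_force: [1.3, 0.2, 0.3]
width: 12.2
time: 0.95
position: [379.2, -225.5, 248.4]
tcp_rot: [0.0, 0.991, 0.132, 0.0]
contact_force: [1.5, 0.2, -0.6]
width: 0.2
[ 0.1739 -0.2691  0.1314]
[ 379.22890328 -225.52156733  248.42520942] [-248.14945032 -203.93148955] 15.217214425940137
```

```bash
python3 -m pendant '[[[0,0,0,0.17,-0.26,0,0],[0,0,0,0.17,-0.26,0,0],[0,0,0,0.17,-0.26,0,0],[0,0,0,0.17,-0.26,0,0],[0,0,0,0.17,-0.26,0,0]]]';  python3 -m pendant '[[[0,0,0,0,0,0,0],[0,0,0,0,0,0,0]]]'
python3 - <<'E'
from h import *
print(shift(-74,65,100)); p,R,s=pose();print(p,w2b(p),np.degrees(np.arctan2(R[1,0],R[0,0])),s["joints"])
cv2.imwrite("pics/w1.png",optics.snapshot("wrist")[:,:,::-1])
E
```

```text
time: 1.45
position: [455.9, 12.6, 248.4]
tcp_rot: [0.0, 0.991, 0.133, 0.0]
contact_force: [1.1, -0.6, 0.7]
width: 0.0
time: 1.65
position: [455.7, 11.7, 248.0]
tcp_rot: [0.0, 0.991, 0.134, -0.0]
contact_force: [-1.4, -0.4, -0.8]
width: 0.2
[ 0.0383 -0.0601  0.131 ]
[455.66826141  11.67552755 248.04072454] [-112.01148662    4.80732364] 15.439170477906432 [ 2.24783836e-02  8.60599115e-02  1.97966415e+00 -2.41509857e-04
  1.07652751e+00  1.32392498e+00]
```

View pics/w1.png

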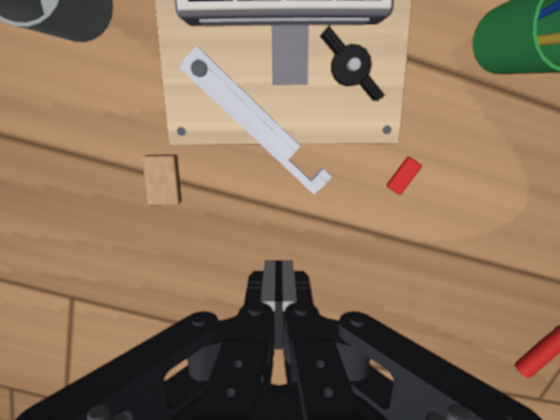

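Run:
```python
from h import *
p=optics.camera_params("wrist")
for n,u,z in [("pivot",(199,68),42),("stud",(354,64),68),("NL hole",(181,131),12),("NR hole",(387,130),12),("NRcorner",(399,143),12),("NLcorner",(169,145),12),("barend near",(312,193),36),("bar near",(181,69),36),("wing1",(325,31),66),("wing2",(379,97),66),("matchbox NL",(150,205),16),("foot near R",(307,85),20),("foot near L",(272,85),20)]:
    q=onz(p,u,z);print(n,q.round(1),w2b(q).round(1))
```

```text
pivot [542.5 111.7  42. ] [-1.9 78.5]
stud [580.  -21.8  68. ] [ -0.9 -60.2]
NL hole [476.4 125.2  12. ] [-62.1 108.9]
NR hole [535.7 -87.5  12. ] [ -60.9 -112. ]
NRcorner [ 526.3 -105.1   12. ] [ -74.6 -126.5]
NLcorner [458.3 135.2  12. ] [-76.9 123.3]
barend near [453.2 -26.2  36. ] [-124.4  -31.1]
bar near [537.4 129.6  36. ] [-2.1 97. ]
wing1 [598.2   9.7  66. ] [ 25.  -34.6]
wing2 [560.5 -52.4  66. ] [-27.7 -84.6]
matchbox NL [386.4 144.1  16. ] [-144.1  150.8]
foot near R [555.8   8.8  20. ] [-16.2 -24.3]
foot near L [546.4  42.8  20. ] [-16.3  10.9]
```

```bash
sed -i 's/O=np.array(\[565.,36.5\])/O=np.array([564.2,35.5])/' h.py; python3 -m pendant '[[[0,0,0,0.037,-0.03,0.02,0],[0,0,0,0.037,-0.061,0.06,0],[0,0,0,0.037,-0.061,0.11,0],[0,0,0,0.037,-0.061,0.16,0],[0,0,0,0.037,-0.061,0.206,0]]]'; python3 -m pendant '[[[0,0,0,0,0,0,0]]]'
python3 - <<'E'
from h import *
p,R,s=pose();print(p,w2b(p)); print(shift(-65,56,25),shift(-45,34,25),shift(-25,18,25))
E
```

```text
time: 2.2
position: [475.2, 77.6, 40.7]
tcp_rot: [0.0, 0.991, 0.132, 0.0]
contact_force: [-0.6, 0.1, -0.4]
width: -0.1
time: 2.3
position: [470.7, 76.8, 37.1]
tcp_rot: [0.0, 0.991, 0.132, -0.006]
contact_force: [-0.0, -0.7, -0.0]
width: -0.3
[470.70782875  76.80393145  37.1231216 ] [-79.33583845  64.44086883]
[ 0.0143  0.0084 -0.0051] [ 0.0343  0.0304 -0.0053] [ 0.0544  0.0463 -0.0056]
```

```bash
python3 -m pendant '[[[0,0,0,0,0,0,0],[0,0,0,0,0,0,0]]]'
python3 - <<'E'
from h import *
p,R,s=pose();print(p,w2b(p)); print(shift(-65,56,25),shift(-45,36,25),shift(-25,18,25))
E
```

```text
time: 2.5
position: [477.2, 78.6, 44.7]
tcp_rot: [-0.0, 0.991, 0.132, 0.002]
contact_force: [0.5, 0.0, 0.9]
width: 0.1
[477.22758109  78.59350524  44.70219954] [-72.57495026  64.45252857]
[0.0076 0.0084 0.0027] [0.0276 0.0284 0.0028] [0.0476 0.0464 0.0029]
```

```bash
python3 -m pendant '[[[0,0,0,0.005,0.005,0,0],[0,0,0,0.010,0.010,0,0],[0,0,0,0.015,0.016,0,0],[0,0,0,0.020,0.022,0,0],[0,0,0,0.025,0.027,0,0]]]'; python3 -m pendant '[[[0,0,0,0.005,0.005,0,0],[0,0,0,0.010,0.009,0,0],[0,0,0,0.014,0.012,0,0],[0,0,0,0.018,0.015,0,0]]]'
python3 - <<'E'
from h import *
p,R,s=pose();print(p,w2b(p),s["contact_force"]); print(shift(-25,18,25))
cv2.imwrite("pics/w2.png",optics.snapshot("wrist")[:,:,::-1])
E
```

```text
time: 3.0
position: [507.3, 59.2, 42.5]
tcp_rot: [-0.0, 0.991, 0.133, 0.0]
contact_force: [-1.0, 1.2, 0.6]
width: 0.1
time: 3.4
position: [528.1, 49.7, 42.1]
tcp_rot: [-0.0, 0.991, 0.133, -0.0]
contact_force: [-1.0, -0.0, -0.6]
width: -0.2
[528.1463667   49.67508066  42.07741766] [-31.0555997   23.15916908] [-0.96931172 -0.010547   -0.57518844]
[0.0061 0.0052 0.0001]
```

View pics/w2.png

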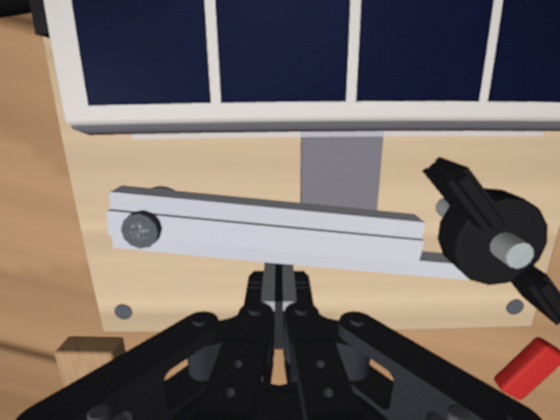

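```bash
python3 -m pendant '[[[0,0,0,0.003,0.002,0,0],[0,0,0,0.005,0.003,0,0],[0,0,0,0.006,0.004,0,0]]]';python3 -m pendant '[[[0,0,0,0.001,0,0,0],[0,0,0,0.002,0,0,0]]]';python3 -m pendant '[[[0,0,0,0.001,0,0,0],[0,0,0,0.001,0,0,0]]]'
```

```text
time: 3.75
position: [534.9, 47.6, 42.3]
tcp_rot: [0.0, 0.991, 0.133, 0.0]
contact_force: [-1.4, -0.3, -0.7]
width: -0.3
time: 3.95
position: [536.1, 47.8, 42.2]
tcp_rot: [0.0, 0.991, 0.133, -0.001]
contact_force: [-4.0, -3.6, 2.7]
width: -0.1
time: 4.15
position: [536.2, 47.9, 42.1]
tcp_rot: [0.0, 0.991, 0.133, -0.002]
contact_force: [-6.5, -4.3, 4.4]
width: -0.2
```

```bash
python3 -m pendant '[[[0,0,0,0.001,0,0,0],[0,0,0,0.002,0,0,0],[0,0,0,0.002,0,0,0]]]'
python3 - <<'E'
from h import *
p,R,s=pose();print(p,w2b(p),s["contact_force"])
cv2.imwrite("pics/w3.png",optics.snapshot("wrist")[:,:,::-1])
E
```

```text
time: 4.45
position: [536.2, 48.1, 41.8]
tcp_rot: [0.0, 0.991, 0.133, -0.003]
contact_force: [-10.2, -4.7, 7.9]
width: -0.4
[536.23442825  48.11791997  41.7723244 ] [-23.66192232  19.52942754] [-10.15594366  -4.65572468   7.87785872]
```

View pics/w3.png

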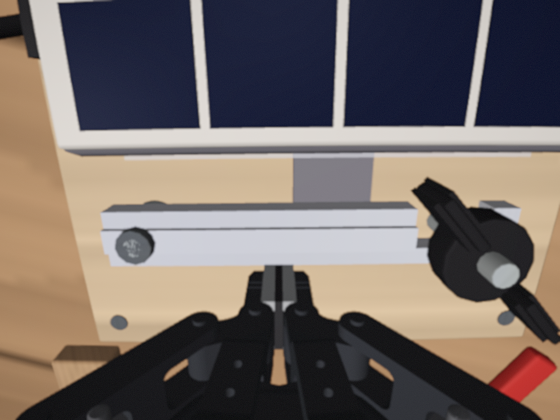

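```bash
python3 -m pendant '[[[0,0,0,-0.01,0,0,0],[0,0,0,-0.02,0,-0.01,0],[0,0,0,-0.02,0,-0.04,0],[0,0,0,-0.02,0,-0.065,0],[0,0,0,-0.02,0.02,-0.065,0]]]'; python3 -m pendant '[[[0,0,0,0.005,0.03,0,0],[0,0,0,0.015,0.06,0,0],[0,0,0,0.022,0.085,0,0],[0,0,0,0.022,0.095,0,0],[0,0,0,0.022,0.095,0,0]]]'; python3 -m pendant '[[[0,0,0,0,0,0,0]]]'
python3 - <<'E'
from h import *
p,R,s=pose();print(p,w2b(p),s["contact_force"]);print(shift(5,-97,43))
cv2.imwrite("pics/w4.png",optics.snapshot("wrist")[:,:,::-1])
E
```

```text
time: 5.0
position: [527.4, 25.5, 111.2]
tcp_rot: [0.0, 0.991, 0.133, 0.003]
contact_force: [-0.3, 0.5, -0.2]
width: -0.2
time: 5.5
position: [571.8, -62.4, 107.8]
tcp_rot: [0.0, 0.991, 0.132, 0.0]
contact_force: [-0.0, 0.6, -0.0]
width: -0.0
time: 5.6
position: [571.0, -61.0, 107.4]
tcp_rot: [-0.0, 0.991, 0.132, -0.0]
contact_force: [-0.6, -0.9, 0.0]
width: 0.3
[570.96273445 -61.00242116 107.39570662] [-18.85854856 -94.8831229 ] [-5.70075606e-01 -9.25953325e-01  8.35644320e-04]
[0.0239 0.0021 0.0474]
```

View pics/w4.png

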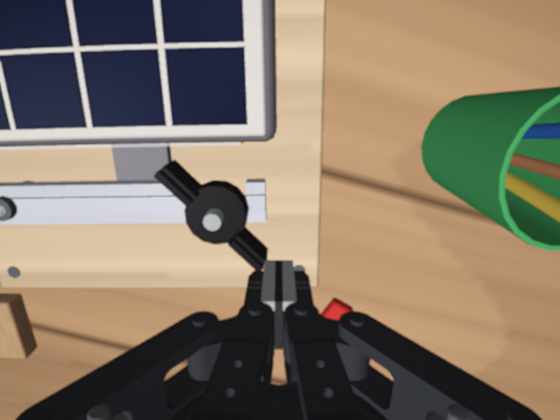

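```bash
python3 -m pendant '[[[0,0,0,0.015,0.002,0,0],[0,0,0,0.024,0.002,0,0],[0,0,0,0.024,0.002,0.02,0],[0,0,0,0.024,0.002,0.04,0],[0,0,0,0.024,0.002,0.047,0]]]'; python3 -m pendant '[[[0,0,0,0,0,0,0]]]'
python3 - <<'E'
from h import *
p,R,s=pose();print(p,w2b(p),s["contact_force"])
a=np.radians
for t in range(-95,-290,-15):
    q=[37*np.cos(a(t)),-60+37*np.sin(a(t))]
    print(t,shift(*q,43))
E
```

```text
time: 6.15
position: [594.2, -56.2, 58.6]
tcp_rot: [-0.0, 0.991, 0.133, -0.001]
contact_force: [0.1, -0.6, -0.8]
width: 0.0
time: 6.25
position: [594.5, -56.5, 59.3]
tcp_rot: [-0.0, 0.991, 0.133, -0.001]
contact_force: [-0.2, -0.5, 0.1]
width: 0.1
[594.52335887 -56.47410596  59.33367961] [  5.06353147 -96.71144146] [-0.24333305 -0.48553975  0.10078384]
-95 [-0.0083  0.0001 -0.0006]
-110 [-0.0177 -0.002  -0.0006]
-125 [-0.0263 -0.0064 -0.0006]
-140 [-0.0334 -0.0129 -0.0006]
-155 [-0.0386 -0.0211 -0.0006]
-170 [-0.0415 -0.0303 -0.0005]
-185 [-0.0419 -0.04   -0.0005]
-200 [-0.0398 -0.0494 -0.0005]
-215 [-0.0353 -0.058  -0.0005]
-230 [-0.0288 -0.0651 -0.0005]
-245 [-0.0207 -0.0703 -0.0006]
-260 [-0.0114 -0.0732 -0.0006]
-275 [-0.0018 -0.0736 -0.0006]
```

```bash
python3 -m pendant '[[[0,0,0,-0.008,0,0,0],[0,0,0,-0.018,-0.002,0,0],[0,0,0,-0.026,-0.006,0,0],[0,0,0,-0.033,-0.013,0,0],[0,0,0,-0.0385,-0.021,0,0]]]'; python3 -m pendant '[[[0,0,0,-0.003,-0.009,0,0],[0,0,0,-0.0035,-0.019,0,0],[0,0,0,-0.001,-0.028,0,0],[0,0,0,0.0035,-0.037,0,0],[0,0,0,0.01,-0.044,0,0]]]'; python3 -m pendant '[[[0,0,0,0.008,-0.005,0,0],[0,0,0,0.0175,-0.008,0,0],[0,0,0,0.027,-0.0085,0,0],[0,0,0,0.027,-0.0085,0,0]]]'
python3 - <<'E'
from h import *
p,R,s=pose();print(p,w2b(p),s["contact_force"])
cv2.imwrite("pics/w5.png",optics.snapshot("wrist")[:,:,::-1])
E
```

```text
time: 6.75
position: [552.0, -46.8, 60.7]
tcp_rot: [0.0, 0.991, 0.132, 0.0]
contact_force: [0.9, -0.8, -0.1]
width: 0.3
time: 7.25
position: [551.0, -0.9, 60.2]
tcp_rot: [-0.0, 0.991, 0.133, -0.0]
contact_force: [0.1, 0.2, -0.5]
width: 0.1
time: 7.65
position: [576.5, 13.8, 60.4]
tcp_rot: [-0.0, 0.991, 0.133, 0.001]
contact_force: [0.5, 0.0, -0.6]
width: -0.2
[576.52664681  13.7841779   60.36310368] [  6.18065353 -24.19344277] [ 0.53182307  0.00871767 -0.57028419]
```

View pics/w5.png

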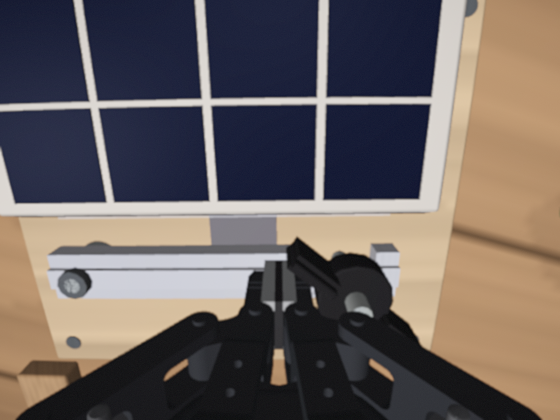

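```bash
python3 -m pendant '[[[0,0,0,-0.004,-0.003,0,0],[0,0,0,-0.004,-0.003,-0.025,0],[0,0,0,-0.003,0,-0.045,0],[0,0,0,-0.001,0.035,-0.045,0],[0,0,0,-0.001,0.065,-0.045,0]]]'; python3 -m pendant '[[[0,0,0,0,0.008,0,0],[0,0,0,0,0.008,0.015,0],[0,0,0,0,0.008,0.035,0],[0,0,0,0,0.008,0.044,0],[0,0,0,0,0.008,0.044,0]]]'
python3 - <<'E'
from h import *
p,R,s=pose();print(p,w2b(p),s["contact_force"])
cv2.imwrite("pics/w6.png",optics.snapshot("wrist")[:,:,::-1])
E
```

```text
time: 8.2
position: [591.3, -50.3, 106.4]
tcp_rot: [0.0, 0.991, 0.133, 0.001]
contact_force: [-0.0, -0.4, -0.1]
width: 0.1
time: 8.7
position: [591.0, -56.3, 59.1]
tcp_rot: [-0.001, 0.991, 0.133, -0.002]
contact_force: [0.0, 1.0, 0.3]
width: -0.4
[591.0034297  -56.32019235  59.12378183] [  1.7080325  -95.63709631] [0.01217222 0.96238982 0.27204634]
```

View pics/w6.png

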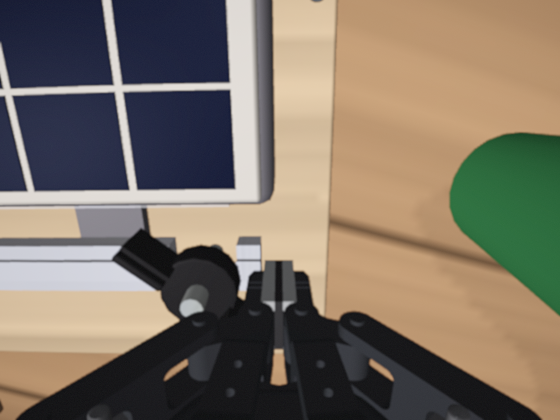

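```bash
python3 -m pendant '[[[0,0,0,-0.005,0.001,0,0],[0,0,0,-0.0145,-0.001,0,0],[0,0,0,-0.023,-0.005,0,0],[0,0,0,-0.03,-0.012,0,0],[0,0,0,-0.0355,-0.020,0,0]]]'; python3 -m pendant '[[[0,0,0,-0.003,-0.009,0,0],[0,0,0,-0.0035,-0.019,0,0],[0,0,0,-0.001,-0.028,0,0],[0,0,0,0.0035,-0.037,0,0],[0,0,0,0.01,-0.044,0,0]]]'; python3 -m pendant '[[[0,0,0,0.008,-0.005,0,0],[0,0,0,0.0175,-0.008,0,0],[0,0,0,0.027,-0.0085,0,0],[0,0,0,0.027,-0.0085,0,0]]]'
python3 - <<'E'
from h import *
p,R,s=pose();print(p,w2b(p),s["contact_force"])
cv2.imwrite("pics/w7.png",optics.snapshot("wrist")[:,:,::-1])
E
```

```text
time: 9.25
position: [552.5, -47.1, 61.6]
tcp_rot: [0.0, 0.991, 0.132, 0.0]
contact_force: [0.7, -0.2, -0.1]
width: -0.2
time: 9.75
position: [551.6, -1.2, 61.2]
tcp_rot: [-0.0, 0.991, 0.133, -0.0]
contact_force: [-0.4, -1.1, 0.2]
width: -0.1
time: 10.15
position: [577.1, 13.5, 61.4]
tcp_rot: [0.0, 0.991, 0.133, 0.001]
contact_force: [0.3, 0.1, -1.2]
width: -0.2
[577.12966143  13.45629474  61.37143539] [  6.67619088 -24.66839195] [ 0.27105608  0.11030994 -1.20452074]
```

View pics/w7.png

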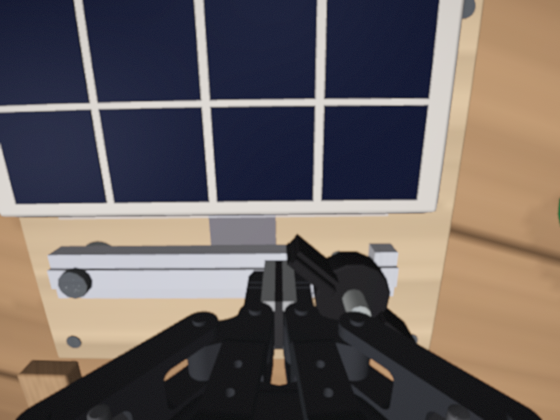

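```bash
python3 -m pendant '[[[0,0,0,-0.004,-0.003,0,0],[0,0,0,-0.004,-0.003,-0.025,0],[0,0,0,-0.003,0,-0.045,0],[0,0,0,-0.001,0.035,-0.045,0],[0,0,0,-0.001,0.065,-0.045,0]]]'; python3 -m pendant '[[[0,0,0,0.003,0.008,0,0],[0,0,0,0.003,0.008,0.015,0],[0,0,0,0.003,0.008,0.035,0],[0,0,0,0.003,0.008,0.046,0],[0,0,0,0.003,0.008,0.046,0]]]'; python3 -m pendant '[[[0,0,0,-0.004,0,0,0],[0,0,0,-0.008,0,0,0]]]'
python3 - <<'E'
from h import *
p,R,s=pose();print(p,w2b(p),s["contact_force"])
cv2.imwrite("pics/w8.png",optics.snapshot("wrist")[:,:,::-1])
a=np.radians
for t in range(-100,-290,-12):
    q=[37*np.cos(a(t)),-60+37*np.sin(a(t))]
    print(t,shift(*q,43))
E
```

```text
time: 10.7
position: [591.9, -50.6, 107.4]
tcp_rot: [0.0, 0.991, 0.133, 0.001]
contact_force: [0.3, -0.1, -0.2]
width: -0.0
time: 11.2
position: [594.3, -55.9, 57.8]
tcp_rot: [-0.001, 0.991, 0.133, -0.002]
contact_force: [0.7, 0.3, -0.7]
width: -0.1
time: 11.4
position: [588.7, -58.7, 60.7]
tcp_rot: [0.0, 0.991, 0.133, 0.0]
contact_force: [-0.3, -0.6, -0.4]
width: 0.0
[588.74820574 -58.70191965  60.73095954] [ -1.09424761 -97.34176233] [-0.29401841 -0.5927227  -0.39586762]
-100 [-0.0045 -0.0009  0.0008]
-112 [-0.012  -0.0031  0.0008]
-124 [-0.0188 -0.0067  0.0008]
-136 [-0.0247 -0.0117  0.0008]
-148 [-0.0295 -0.0178  0.0008]
-160 [-0.0329 -0.0247  0.0008]
-172 [-0.0348 -0.0322  0.0008]
-184 [-0.035  -0.0399  0.0008]
-196 [-0.0337 -0.0476  0.0008]
-208 [-0.0308 -0.0547  0.0008]
-220 [-0.0265 -0.0612  0.0008]
-232 [-0.0209 -0.0665  0.0008]
-244 [-0.0143 -0.0706  0.0008]
-256 [-0.0071 -0.0733  0.0008]
-268 [ 0.0006 -0.0743  0.0008]
-280 [ 0.0083 -0.0738  0.0008]
```

View pics/w8.png

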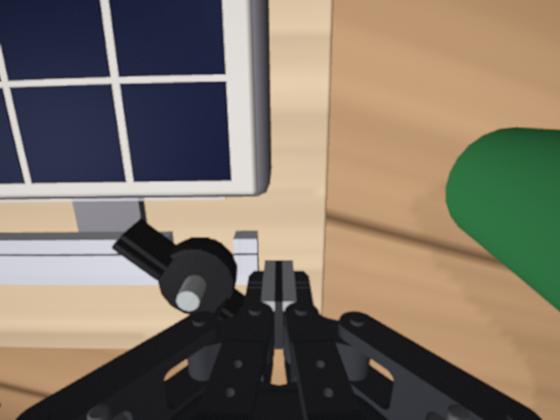

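```bash
python3 -m pendant '[[[0,0,0,-0.0045,-0.001,0,0],[0,0,0,-0.012,-0.003,0,0],[0,0,0,-0.019,-0.0065,0,0]]]'
```

```text
time: 11.75
position: [568.4, -57.8, 60.7]
tcp_rot: [0.0, 0.991, 0.133, 0.0]
contact_force: [0.2, -0.4, -0.3]
width: 0.1
```

```bash
python3 -m pendant '[[[0,0,0,-0.006,-0.005,0,0],[0,0,0,-0.0105,-0.011,0,0]]]'
```

```text
time: 11.95
position: [554.8, -49.7, 60.4]
tcp_rot: [0.0, 0.991, 0.132, -0.0]
contact_force: [0.6, 0.1, -0.2]
width: -0.5
```

```bash
python3 -m pendant '[[[0,0,0,-0.0035,-0.007,0,0],[0,0,0,-0.0055,-0.0145,0,0]]]'
```

```text
time: 12.15
position: [546.0, -36.8, 60.3]
tcp_rot: [0.0, 0.991, 0.133, -0.0]
contact_force: [1.4, -1.1, -0.2]
width: 0.1
```

```bash
python3 -m pendant '[[[0,0,0,0,-0.008,0,0],[0,0,0,0.001,-0.0155,0,0]]]'
```

```text
time: 12.35
position: [543.1, -21.3, 60.3]
tcp_rot: [-0.0, 0.991, 0.133, -0.0]
contact_force: [-0.6, -0.9, -0.4]
width: 0.1
```

```bash
python3 -m pendant '[[[0,0,0,0.003,-0.007,0,0],[0,0,0,0.007,-0.0135,0,0]]]'
```

```text
time: 12.55
position: [546.6, -6.5, 60.2]
tcp_rot: [-0.0, 0.991, 0.133, -0.0]
contact_force: [-0.7, -1.3, -0.1]
width: 0.1
```

```bash
python3 -m pendant '[[[0,0,0,0.006,-0.0055,0,0],[0,0,0,0.012,-0.0095,0,0]]]'
```

```text
time: 12.75
position: [556.2, 5.8, 60.2]
tcp_rot: [-0.0, 0.991, 0.133, -0.0]
contact_force: [-0.8, -1.2, 0.0]
width: -0.1
```

```bash
python3 -m pendant '[[[0,0,0,0.007,-0.0025,0,0],[0,0,0,0.015,-0.0035,0,0]]]'
```

```text
time: 12.95
position: [560.1, 9.8, 58.2]
tcp_rot: [0.001, 0.991, 0.134, -0.011]
contact_force: [-40.3, -32.5, 22.6]
width: 0.1
```

```bash
python3 -m pendant '[[[0,0,0,-0.007,0.002,0,0],[0,0,0,-0.009,0.002,0,0],[0,0,0,-0.009,0.002,0,0]]]'
python3 - <<'E'
from h import *
p,R,s=pose();print(p,w2b(p),s["contact_force"])
cv2.imwrite("pics/w9.png",optics.snapshot("wrist")[:,:,::-1])
E
```

```text
time: 13.25
position: [557.6, 7.7, 58.9]
tcp_rot: [-0.0, 0.991, 0.133, -0.004]
contact_force: [-8.5, -4.2, -3.3]
width: 0.3
[557.64776938   7.68508392  58.88689561] [-13.6377002  -25.11203727] [-8.50931695 -4.18720014 -3.34588905]
```

View pics/w9.png

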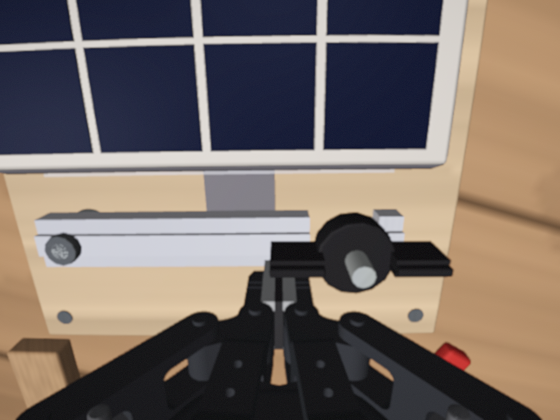

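```bash
python3 -m pendant '[[[0,0,0,-0.008,0,0,0],[0,0,0,-0.02,0,0,0],[0,0,0,-0.03,0,-0.01,0],[0,0,0,-0.04,0,-0.04,0],[0,0,0,-0.05,0.005,-0.075,0]]]'; python3 -m pendant '[[[0,0,0,-0.02,0.02,-0.04,0],[0,0,0,-0.03,0.03,-0.07,0],[0,0,0,-0.03,0.03,-0.08,0],[0,0,0,-0.03,0.03,-0.08,0],[0,0,0,-0.03,0.03,-0.08,0]]]'
python3 - <<'E'
from h import *
p,R,s=pose();print(p,w2b(p),s["contact_force"])
a=optics.snapshot("side")[:,:,::-1]
cv2.imwrite("pics/s10.png",cv2.resize(a[165:285,180:320],None,fx=5,fy=5,interpolation=cv2.INTER_CUBIC))
w=optics.camera_params("wrist");cv2.imwrite("pics/w10.png",optics.snapshot("wrist")[:,:,::-1])
np.savez("w10.npz",**{k:np.array(v) for k,v in w.items()})
E
```

```text
time: 13.8
position: [512.5, -9.7, 135.9]
tcp_rot: [-0.0, 0.991, 0.133, -0.001]
contact_force: [-0.0, 0.4, 0.6]
width: 0.1
time: 14.3
position: [492.8, -46.3, 214.7]
tcp_rot: [-0.0, 0.991, 0.133, -0.0]
contact_force: [0.7, -0.7, 0.1]
width: 0.1
[492.80699414 -46.29171083 214.72847634] [-90.39284009 -60.13301677] [ 0.7462593  -0.71495588  0.1139692 ]
```

View pics/s10.png

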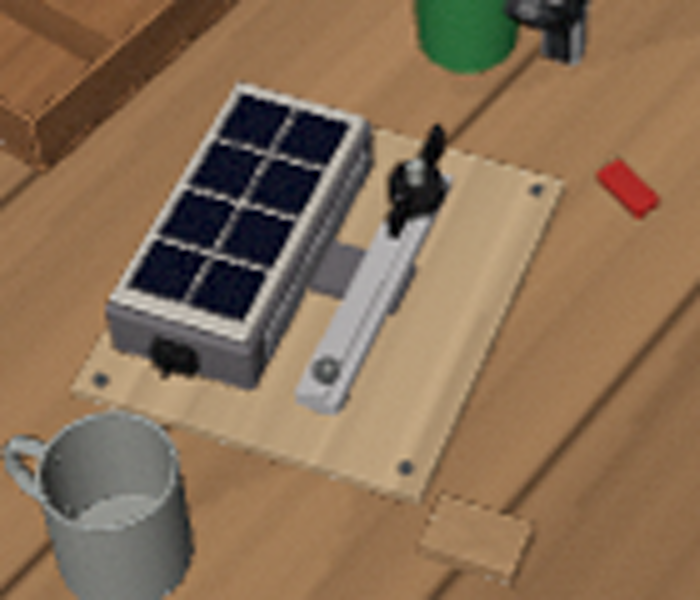

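View pics/w10.png

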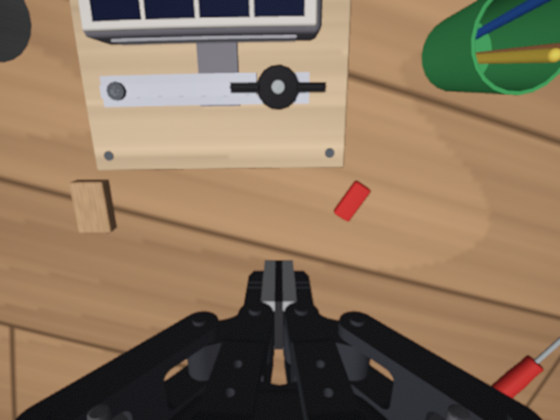

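Run:
```python
from h import *
w=dict(np.load("w10.npz"));ps=optics.camera_params("side")
f=lambda u:((u[0]+.5)/5-.5+180,(u[1]+.5)/5-.5+165)
q,e=two(w,(325,87),ps,f((436,128)));print("right wing tip",q,e,w2b(q))
q,e=two(w,(231,87),ps,f((394,222)));print("left wing tip",q,e,w2b(q))
q,e=two(w,(278,87),ps,f((415,170)));print("stud top",q,e)
for n,u in(("bar L near",(103,107)),("bar R near",(230,105))):print(n,w2b(onz(w,u,36)))
a=optics.snapshot("top")[:,:,::-1]
cv2.imwrite("pics/t11.png",cv2.resize(a[125:245,200:340],None,fx=5,fy=5,interpolation=cv2.INTER_CUBIC))
```

```text
right wing tip [591.36607085 -56.30957243  61.53982224] 2.092003209139387 [  2.06069746 -95.7222363 ]
left wing tip [570.51508002  15.20696558  56.678497  ] 1.2105589754711423 [  0.75500766 -21.23952554]
stud top [581.01497618 -20.837807    62.72566934] 0.8393761213860014
bar L near [-13.56212601  96.70570047]
bar R near [-12.92811514 -16.72697178]
```

View pics/t11.png

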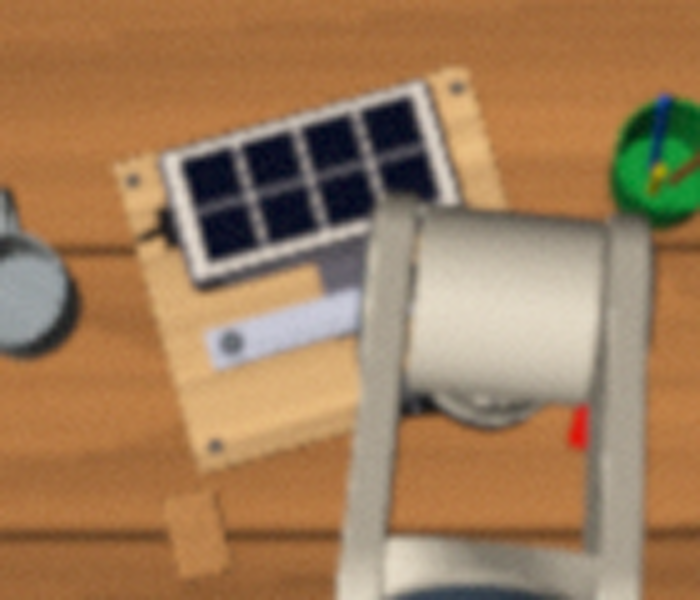

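```bash
python3 -m pendant '[[[0,0,0,0,0,0,0],[0,0,0,0,0,0,0]]]'; python3 -c "
from bench import order; print(order.job_done())"
```

```text
time: 14.65
position: [492.9, -46.4, 214.5]
tcp_rot: [-0.0, 0.991, 0.133, -0.001]
contact_force: [-0.7, -0.7, 0.6]
width: -0.1
the job is handed in; nothing more can be done
None
```

The lamp is locked onto its board and the job is handed in at 14.65 s. With the fingers shut, I pushed the bar against the stud first. I then turned the wing nut clockwise in three pushing strokes, about 495° in all, until it hit its hard stop.

- **Bar:** its near edge measures x = -13 mm in the board frame at both places checked, so it lies straight across against its stop. The last push on it reached about 14 N.
- **Nut stop:** the wings stopped dead at the end of the third stroke, with the force rising to about 56 N, more than I intended but under the 120 N wrist limit. I backed off at once. The nut normally turns with about 1 N, and it did not move under the 8–10 N still on it as I eased off.
- **Nut height:** the wing tops read 57 to 62 mm. The same two-camera method reads the stud top about 5 mm low, and correcting for that gives about 62 to 67 mm, against the 65 mm expected when fully down. This only supports the result. It is not precise enough to confirm it alone.
- **Other things:** the mug, pencil tin, matchbox and eraser look unmoved in the last pictures. The arm hid part of the top view.
- **Hand:** it is about 80 mm in front of the nut with the fingertips near 200 mm high, touching nothing, and the force reading is about 1 N.

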